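# Hanging door from the slanted rack into the bench stand

## Task

Take the white cabinet door out of the slanted blue rack by the round black hand grip of its hanger and carry it to the wooden door stand. The door swings freely under the grip, and its finish marks easily, so touch nothing of it but the grip and let it bump or rest against nothing on the way. Bring it to rest, hanging plumb and still in line with the slot and just clear above it, and keep it so for two full seconds, then lower it gently until it stands fully home in the slot, let go, and leave everything else on the bench where it is.

Things in the scene. Friction and masses are not known exactly. Their poses are not given: they have to be found in the camera images.
- door: White cabinet door on a steel hanger. Origin on the hand grip's axis, at its middle; z up along the door, x along the grip and the door's width, y square to its faces. Leaf 200 wide, 18 thick, 200 high, from 90 to 290 mm below the origin; two flat steel arms at x = -36 and +36 mm join it to the grip. It swings about x. At the start it stands in the rack, top leaning 0.28 rad to the rack's +y.
- grip: Round black rubber hand grip of the hanger, a level cylinder 24 in diameter, 60 long along its x, 0.06 kg; origin at its centre, the same point as the door's origin, some 310 mm above the bench at the start. It turns freely in the hanger. Pinch it from above across its diameter, at its middle; 30 N holds it.
- door_com (a point): Centre of mass of the door, about 200 mm below the grip. Mass 0.65 kg nominal (hidden, -25 to +35 %, the period stays). Hung from the held grip the door is a pendulum of equivalent length 0.23 m, period 0.96 s, on nearly frictionless bearings: a swing takes about 40 s to fall to a third.
- door_foot (a point): Middle of the door's lower edge (aluminium strip), 290 mm below the grip along the door's z.
- rack: Fixed blue rack, base 260 (x) by 310 (y) mm, origin mid-underside. Its rows at y = +95, +25, -45, -115 mm hold doors along x between two steel hoops 140 wide in x, 24 mm apart, leaning 0.28 rad, tops to +y. From the ledge the +y hoop is 110 mm high along the slant, the -y hoop 190. Draw a door out along the slant (29 mm to +y per 100 mm up); it swings out to +y once its foot passes the low hoop.
- rack_row (a point): Where the middle of the white door's lower edge stands on the ledge of the first row (y = +95 mm), 33 mm above the bench; nothing stands beyond it on the +y side. Axes as the rack's.
- stand: Fixed wooden door stand, base 270 (x) by 160 (y) mm, origin in the middle of its underside. Cheeks at x = -75 and +75 mm, each 45 long, form one slot along its x, 24 mm wide from 15 to 70 mm above the bench, flaring above that to a mouth 58 mm wide. The cheeks' tops are 99 mm above the bench. Either face of the door may look either way.
- slot_floor (a point): Middle of the slot's floor, 15 mm above the bench, where the middle of the door's lower edge belongs; axes as the stand's. The floor is hard: set down at 30 mm/s or slower the door lands softly.
- slot_mouth (a point): Middle of the slot's flared mouth, 95 mm above the bench, straight above slot_floor; axes as the stand's.
- grey_door1: Plain grey door 200 x 18 x 200 mm without a hanger, leaning in the third row of the rack (y = -45 mm); origin at the middle of its lower edge. To be left alone.
- grey_door2: The same in the fourth row (y = -115 mm). To be left alone.
- drill: Yellow and black cordless drill standing on its battery, 200 mm tall, 220 long, at the far side of the bench; origin under it. To be left alone.
- drink: Clear drink bottle with a red label, 64 in diameter, 210 mm tall, standing at the far side; origin under it. To be left alone.
- glue: Yellow glue bottle, 60 in diameter, 160 mm tall, standing at the left; origin under it. To be left alone.
- screw_jar: Clear jar with a blue cap, 72 in diameter, 75 mm tall, standing at the left near side; origin under it. To be left alone.
- mallet: Hammer lying at the right near side, about 260 mm long; origin under it. To be left alone.

How it is judged:
On the way, in this order (a step that is already met when the one before it is completed fails the run):
1. The white door is out of the rack, hanging free of it and of the bench (height (world z) of door_foot above 0.12 m and contact force between door and rack below 0.1 N and distance between door_foot and rack_row above 0.105 m), for 0.1 s.
2. The door hangs plumb and still in line with the slot, clear above it (foot within 18 mm across and 30 mm along, tilt under 0.1 rad, turning slower than 0.35 rad/s), for two seconds (y of door_foot in the frame of slot_mouth between -0.018 and 0.018 m and x of door_foot in the frame of slot_mouth between -0.03 and 0.03 m and z of door_foot in the frame of slot_mouth above 0.006 m and angle between the x axis of door and the x axis of stand, either way round below 0.15 rad and angle between door's own z axis and vertical below 0.1 rad and angular speed of door below 0.35 rad/s and contact force between door and stand below 0.2 N), for 1.8 s.
3. The door stands home in the slot (y of door_foot in the frame of slot_floor between -0.012 and 0.012 m and x of door_foot in the frame of slot_floor between -0.03 and 0.03 m and z of door_foot in the frame of slot_floor below 0.008 m and angle between door's own z axis and vertical below 0.2 rad and angle between the x axis of door and the x axis of stand, either way round below 0.15 rad), for 0.2 s.
At the end, for the whole second after the job is handed in: The white door stands on the floor of the slot (foot within 8 mm of the floor, 12 mm across and 30 mm along, in line within 0.15 rad, leaning less than 0.2 rad), released and at rest (all of step 3 and linear speed of door below 0.03 m/s and angular speed of door below 0.1 rad/s); the robot touches nothing.
It fails at once if The fingers touch the door or its steel arms instead of the grip (contact force between the fingers and door above 2 N).
It fails at once if The door is banged against the stand (contact force between door and stand above 40 N).
It fails at once if On the way the door bumps or rests against the rack it has left, the stand outside its slot, or the bench ((contact force between door and stand above 2 N and z of door_foot in the frame of slot_mouth above -0.002 m) or (contact force between door and rack above 1 N and y of door_foot in the frame of rack_row above 0.05 m) or height (world z) of door_foot below 0.008 m).
It fails at once if Something else on the bench is knocked or moved (distance of any of grey_door1, grey_door2, drill, drink, glue, screw_jar, mallet from where it was at the start of the episode above 0.02 m).
It also fails if it takes over 51 s, if anything falls off the work surface, if the arm or the gripper's body presses on something with over 40 N, if the wrist force passes 120 N, or if a joint passes its speed limit or range.

## Robot

A 7-joint arm with a two-finger parallel gripper is mounted at the origin on the work surface. World frame = base frame: x ahead of the robot, y to its left, z up, the work surface at z = 0. Lengths are in m, angles in rad, forces in N, time in s.
With the tool pointing down it reaches from about 0.425 to 0.925 m from the base axis. Payload 6.8 kg.
Tool frame: the origin (TCP) lies midway between the tips of the shut fingers; the grasp point (between the pads) lies 19 mm behind it (r.grip_depth is the distance from the TCP to the grasp point, in m); z points along the fingers, y is the line along which they close (so a half turn about z gives the same grasp; the last joint's range is limited). The gripper opens to 85 mm and grips with 20 to 120 N. Pads are 22 mm wide; open, the fingers measure 114 mm over their backs; the gripper's body (76 mm by 85 mm) begins 54 mm behind the grasp point. The pads swing forward as they close: fully open they stand 13 mm farther back than shut.
Start: joints at [-1.284, 0.477, 0.022, 1.555, -0.011, 1.109, -0.083], TCP at [0.26, 0.623, 0.231] pointing down, gripper open.
Joint ranges: [-2.96, 2.96], [-0.34, 2.1], [-1.41, 1.46], [0.24, 2.44], [-1.37, 4.51], [0.17, 1.92], [-2.96, 2.96]. Speed limits (rad/s): [2.39, 2.39, 3.14, 3.14, 3.14, 3.14, 3.14].

## Interface

Orientations are given as a rotation vector (axis times angle).
In Python, from bench import telemetry, grab_frame, calibration, order, silhouettes, r gives the robot as it stands.
- The arm moves only by the tool apply_moves, never from a script. Its argument "moves" is a list of rows, each a list of 7 numbers: the turn, a rotation vector about the tool's x, y, z scaled (see below), then the shift along the tool's x, y, z scaled (see below), then the opening, from -1 (shut) to 1 (fully open). A call has exactly 8 rows; each row shifts and turns the commanded pose from where the row before left it, along the tool's axes as they then stand; what a row does not reach is not made up. The controller multiplies each number of a shift by 1000 mm and each number of a turn by 6 degrees. A row lasts 1/12 s, in which the tool goes at most 41.7 mm and 7.16 degrees, less where a joint would pass 70% of its speed; a pose out of reach is approached as far as the arm can. A call with a number of a shift or a turn outside -1 to 1 is refused whole. A call with a gripper value outside its range is refused whole. The fingers move at their own pace and stop on an object; "grip_force" is the grip in N (left out, the last holds). Time passes only in rows, so rows that do not move let the fingers close, or fill a call up. It gives the time, the measured TCP pose, the force, the opening and the grip force at its end, in the units of the state.
- telemetry.get_obs(): the state, without advancing time (a new reading comes with each control period).
- grab_frame(name): name is "side" or "top"; returns the picture (400x640x3 uint8, blue, green, red); there is no depth.
- calibration(name): a dict with "fx", "fy", "cx", "cy" (pixels), "k1" (the pictures are not rectified: a ray, as slopes to the right and down, at radius r is drawn at 1 + k1 r^2 times it, then the intrinsics apply), "world_from_camera" (4x4, takes a point from camera to world coordinates). Camera axes: x right, y down, z forward; pixel columns grow to the right and rows downward; lengths in m; the calibration is good to about 2 mm. A picture is of the moment at which its call begins. calibration takes no time and is no camera call.
- order.hand_in(): hands the job in; it is judged then, once.
Trained networks look in the newest picture that a camera, given by its name, has taken for a name from the list of things; names that differ only in an ending like _2 or _b are one class to them, and where a whole thing is asked for, a point or a joint stands for the part that bears it (a point fixed in the world has none). Each returns a list of dicts, best first, with "p" (0 to 1); they miss things now and then, are a little off and sometimes report something else, mostly with a low value. They report only what shows in the picture. A call takes as long as a camera call.
- silhouettes(thing, camera): "mask" (400x640 bool, what is visible of it) and "extent" ([centre column, centre row, width, height] in pixels, round what is visible of it).
The state is a dict: "clock": time; "joints": joint angles; "qvel": joint speeds; "tau": joint torques, N m; "tcp_pos": TCP position; "orientation": TCP orientation; "contact_force": force on the tool from outside, world axes, zero at the start; "moment": the same for the moment, N m; "grip_width": finger opening in m; "gripper_force": force on a finger pad.
Only numpy, scipy, OpenCV 4.12 (cv2) and the standard library are available. Lean on these libraries where they do the work, as an engineer would, in place of code of your own. Each camera call takes 0.05 s, during which the arm holds its last target. There are 200 camera calls.

## Working session

There is one attempt and no reset: what is moved stays moved. The work goes in short steps, Python scripts to look and compute and a tool call to move; the robot and the scene stay as the last step left them, time stands still between calls to the robot, and variables do not carry over. Pictures are saved under pics/ and viewed, at most 10 in all, crops included, and the job is handed in when it is done.

Besides the shell and the picture viewer there is one more tool, called after "Call:" by a JSON object that holds its "api" and its "payload". apply_moves: Moves the arm, as the interface text tells. Its arguments: {"type":"object","properties":{"moves":{"type":"array"},"grip_force":{"type":"number"}},"required":["moves"]}

```bash
ls; mkdir -p pics; cat > h.py <<'E'
import numpy as np,cv2
from bench import telemetry, grab_frame, calibration, order, silhouettes, r
def K(n):
    c=calibration(n);return c,np.array([[c['fx'],0,c['cx']],[0,c['fy'],c['cy']],[0,0,1.]]),np.array([c['k1'],0,0,0.]),np.array(c['world_from_camera'])
def ray(n,uv):
    c,k,d,T=K(n);p=cv2.undistortPoints(np.array([[uv]],float),k,d)[0,0]
    v=T[:3,:3]@[p[0],p[1],1];return T[:3,3],v/np.linalg.norm(v)
def proj(n,P):
    c,k,d,T=K(n);M=np.linalg.inv(T);P=np.atleast_2d(P)
    return cv2.projectPoints(P.astype(float),cv2.Rodrigues(M[:3,:3])[0],M[:3,3],k,d)[0][:,0]
def onz(n,uv,z):
    o,v=ray(n,uv);return o+v*(z-o[2])/v[2]
def tri(a,b):
    (o1,v1),(o2,v2)=ray('side',a),ray('top',b)
    A=np.stack([v1,-v2],1);s=np.linalg.lstsq(A,o2-o1,rcond=None)[0]
    p,q=o1+s[0]*v1,o2+s[1]*v2;return (p+q)/2,np.linalg.norm(p-q)
E
python3 - <<'E'
from h import *
print(telemetry.get_obs())
for n in('side','top'):
    im=grab_frame(n);cv2.imwrite(f'pics/{n}0.png',im);print(n,calibration(n))
    for t in('door','grip','rack','stand'):
        for d in silhouettes(t,n)[:2]:
            print(n,t,round(d['p'],2),np.round(d['extent'],1)); 
E
```

```text
pics
{'clock': 0.0, 'joints': array([-1.28408571,  0.47778901,  0.02233053,  1.55642953, -0.01150902,
        1.10929542, -0.08307482]), 'qvel': array([ 0.000345  , -0.00136902,  0.00029591, -0.00096341,  0.00072934,
        0.00043234,  0.00032255]), 'tau': array([ 7.23939247e-04, -5.96455371e+01,  1.60813451e+00, -2.81186950e+01,
        1.24637739e-02,  9.44473461e-03,  1.08074795e-05]), 'tcp_pos': array([0.25940953, 0.62253482, 0.23034222]), 'orientation': array([-6.16022335e-01, -3.08036530e+00,  2.79302521e-03]), 'contact_force': array([-0.16204953,  0.32402401, -0.89872464]), 'moment': array([-0.05996003,  0.0220804 , -0.01317954]), 'gripper_force': 0.0, 'grip_width': 0.08548085446379786}
side {'fx': 443.270518541858, 'fy': 443.270518541858, 'cx': 319.447572719608, 'cy': 196.45593937053667, 'k1': 0.008019464897260777, 'world_from_camera': array([[ 0.19593979, -0.69047431,  0.69631374, -0.52634278],
       [-0.98060349, -0.14154089,  0.13558384, -0.16354364],
       [ 0.0049397 , -0.70937395, -0.70481501,  1.24882509],
       [ 0.        ,  0.        ,  0.        ,  1.        ]])}
side door 0.69 [379.1 207.5  29.9  79.2]
side grip 0.79 [374.9 203.4  30.3  93.9]
side grip 0.45 [374.9 206.9  27.3  86.3]
side rack 0.74 [411.9 229.1  96.7 105.9]
side stand 0.88 [281.  215.9  48.   67.6]
top {'fx': 476.8651326524017, 'fy': 476.8651326524017, 'cx': 321.8896126004577, 'cy': 204.49585542190516, 'k1': 0.015102343822530728, 'world_from_camera': array([[-0.02031258, -0.98281015,  0.18349823,  0.23341555],
       [-0.99961014,  0.02348049,  0.01510754,  0.02057584],
       [-0.01915647, -0.18311982, -0.98290394,  1.68008812],
       [ 0.        ,  0.        ,  0.        ,  1.        ]])}
top door 0.96 [381.6 189.3  25.9  70.5]
top door 0.4 [447.6 278.4  79.3  27.4]
top grip 0.95 [381.9 189.4  28.6  70.7]
top grip 0.38 [318.3 137.8  58.2  39.5]
top rack 0.57 [416.2 200.9  90.5  78.7]
```

```bash
python3 - <<'E'
import cv2
for n,x0,x1,y0,y1 in(('side',215,475,120,310),('top',220,480,100,290)):
    im=cv2.imread(f'pics/{n}0.png')[y0:y1,x0:x1];cv2.imwrite(f'pics/{n}0c.png',cv2.resize(im,None,fx=3,fy=3,interpolation=cv2.INTER_CUBIC))
E
```

```text
(no output)
```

View pics/side0c.png

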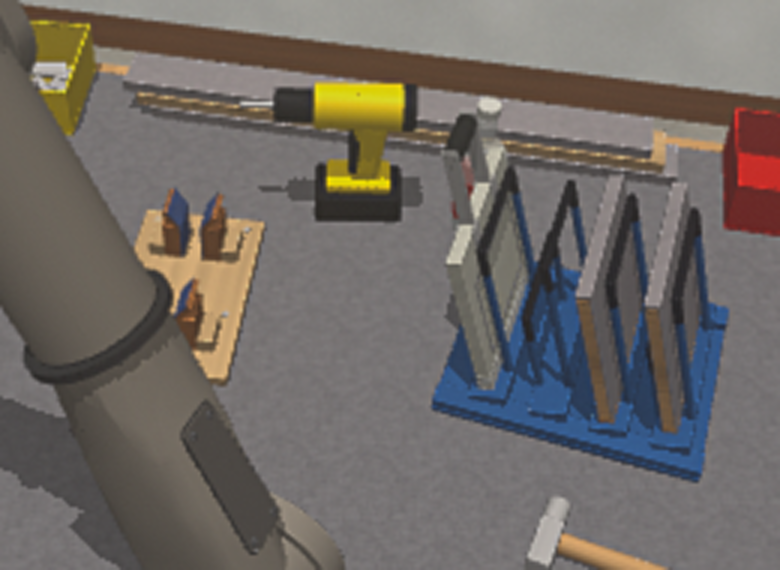

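View pics/top0c.png

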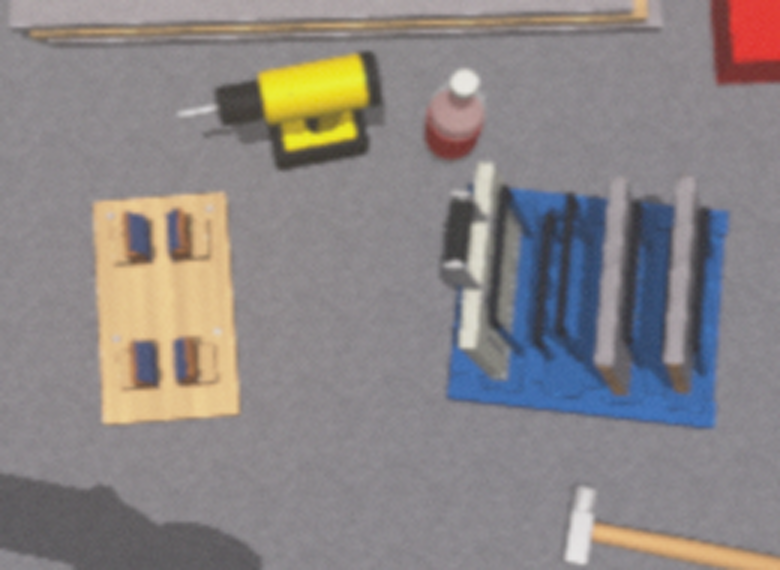

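View pics/top0.png

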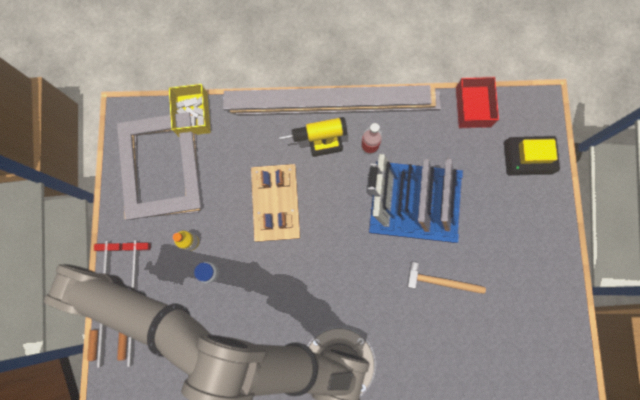

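The top view shows the stand base corners at crop/3+(220,100): (251,167), (295,164), (300,238) and (254,241). The door grip is a black bar at about (373,178), and the rack's +y points left, which is world +y. The side view shows the grip at about (368,165).

```bash
python3 - <<'E'
from h import *
from scipy import ndimage
S=cv2.imread('pics/side0.png');T=cv2.imread('pics/top0.png')
C={}
for n,im,(x0,x1,y0,y1) in(('side',S,(361,377,155,178)),('top',T,(364,380,160,198))):
    c=im[y0:y1,x0:x1]; m=(c.max(2)<70)
    l,k=ndimage.label(m);s=ndimage.sum(m,l,range(1,k+1));m=l==1+np.argmax(s)
    ys,xs=np.nonzero(m);w=cv2.minAreaRect(np.stack([xs,ys],1).astype(np.float32))
    C[n]=(xs.mean()+x0,ys.mean()+y0);print(n,m.sum(),C[n],w,xs.min()+x0,xs.max()+x0,ys.min()+y0,ys.max()+y0)
p,e=tri(C['side'],C['top']);print('grip',p,e)
# stand base and rack base colour masks, top
hsv=cv2.cvtColor(T,cv2.COLOR_BGR2HSV)
def quad(n,mask,z):
    cs=max(cv2.findContours(mask.astype(np.uint8),0,2)[0],key=cv2.contourArea)
    r_=cv2.boxPoints(cv2.minAreaRect(cs));P=np.array([onz(n,q,z) for q in r_]);return r_,P
m=np.zeros(T.shape[:2],bool);m[155:250,245:310]=True
w=m&(hsv[...,0]>8)&(hsv[...,0]<28)&(hsv[...,1]>60)
q,P=quad('top',cv2.morphologyEx(w.astype(np.uint8),cv2.MORPH_CLOSE,np.ones((9,9))),.012)
print('stand',np.round(q,1).tolist(),np.round(P,3).tolist(),P.mean(0),[np.linalg.norm(P[i]-P[(i+1)%4]) for i in range(4)])
for a,b in((0,1),(1,2)):
    d=P[b]-P[a];print(np.degrees(np.arctan2(d[1],d[0])))
cr=lambda L:[(x/3+220,y/3+100) for x,y in L]
for nm,L,z in(('rack',[(728,212),(713,427),(448,400)],.02),('stand',[(94,202),(224,193),(240,413),(103,424)],.012)):
    print(nm,[np.round(onz('top',u,z),3).tolist() for u in cr(L)])
cv2.imwrite('pics/z.png',np.hstack([cv2.resize(S[150:200,355:395],None,fx=10,fy=10,interpolation=2),cv2.resize(T[155:205,358:398],None,fx=10,fy=10,interpolation=2)]))
E
```

```text
side 88 (np.float64(368.52272727272725), np.float64(164.42045454545453)) ((7.568965911865234, 9.327587127685547), (7.242117881774902, 12.812978744506836), 21.801406860351562) 363 373 158 171
top 100 (np.float64(372.3), np.float64(176.31)) ((8.274566650390625, 16.465316772460938), (6.006259441375732, 17.866718292236328), 8.746162414550781) 369 376 168 185
grip [ 0.56858931 -0.10922015  0.31738908] 0.002415683964444891
stand [[249.39999389648438, 166.39999389648438], [295.0, 163.5], [299.70001220703125, 238.60000610351562], [254.10000610351562, 241.39999389648438]] [[0.692, 0.306, 0.012], [0.698, 0.14, 0.012], [0.425, 0.127, 0.012], [0.418, 0.287, 0.012]] [0.55825037 0.21504034 0.012     ] [np.float64(0.1656549524422047), np.float64(0.27359071922341766), np.float64(0.1608289739468909), np.float64(0.2738131069924133)]
-87.75645937959854
-177.1130240918537
rack [[0.654, -0.458, 0.02], [0.399, -0.422, 0.02], [0.437, -0.118, 0.02]]
stand [[0.688, 0.299, 0.012], [0.695, 0.142, 0.012], [0.428, 0.126, 0.012], [0.419, 0.286, 0.012]]
```

View pics/z.png

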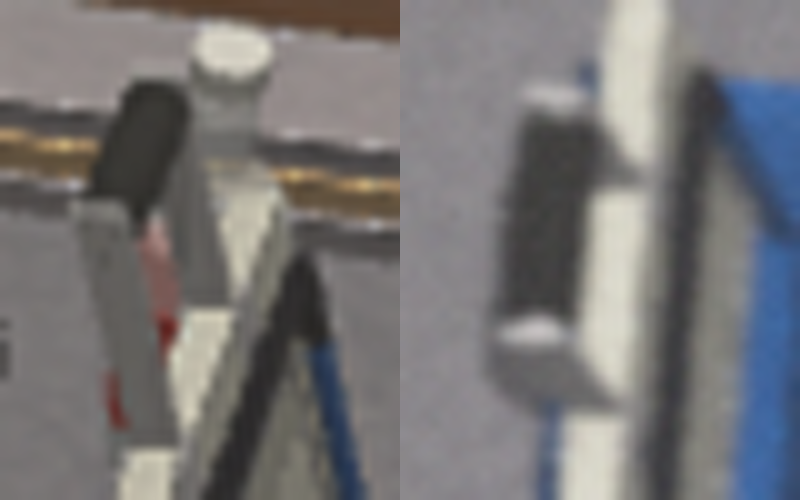

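```bash
cat > ov.py <<'E'
from h import *
def fr(o,yaw):
    c,s=np.cos(yaw),np.sin(yaw);R=np.array([[c,-s,0],[s,c,0],[0,0,1]]);return lambda P:np.atleast_2d(P)@R.T+o
S=fr(np.array([.5575,.214,0]),np.radians(2.95));G=np.array([.5686,-.1092,.317]);gy=np.radians(-7.3)
def segs():
    L=[]
    for z in(.0,.012):
        q=S([[.135,.08,z],[.135,-.08,z],[-.135,-.08,z],[-.135,.08,z]]);L+=[(q[i],q[(i+1)%4],(0,0,255)) for i in range(4)]
    for x in(-.075,.075):
        for y,z in((.029,.099),(-.029,.099),(.012,.07),(-.012,.07)):
            a=S([[x-.0225,y,z],[x+.0225,y,z]]);L.append((a[0],a[1],(0,255,0)))
    g=fr(G,gy)
    for y,z in((.012,0),(-.012,0),(0,.012),(0,-.012)):
        a=g([[-.03,y,z],[.03,y,z]]);L.append((a[0],a[1],(0,0,255)))
    t=.28;d=np.array([0,-np.sin(t),-np.cos(t)]);n=np.array([0,np.cos(t),-np.sin(t)])
    for y in(.009,-.009):
        q=g([[x,0,0]+d*l+n*y for x,l in((-.1,.09),(.1,.09),(.1,.29),(-.1,.29))]);L+=[(q[i],q[(i+1)%4],(255,0,255)) for i in range(4)]
    return L
def draw(n,im,x0,x1,y0,y1,f=4):
    c=cv2.resize(im[y0:y1,x0:x1],None,fx=f,fy=f,interpolation=cv2.INTER_CUBIC)
    for a,b,col in segs():
        p=(proj(n,[a,b])+.5-[x0,y0])*f;cv2.line(c,tuple(map(int,p[0])),tuple(map(int,p[1])),col,1,cv2.LINE_AA)
    return c
if __name__=='__main__':
    T=cv2.imread('pics/top0.png');Sd=cv2.imread('pics/side0.png')
    print([np.round(onz('top',u,.317),3) for u in((372.8,165.),(370.7,186.2))])
    a=draw('top',T,245,305,155,250,5);b=draw('top',T,360,400,145,240,5);c=draw('side',Sd,355,400,150,245,5)
    cv2.imwrite('pics/ov.png',np.hstack([a,b,c]))
E
python3 ov.py
```

```text
[array([ 0.603, -0.111,  0.317]), array([ 0.539, -0.102,  0.317])]
```

View pics/ov.png

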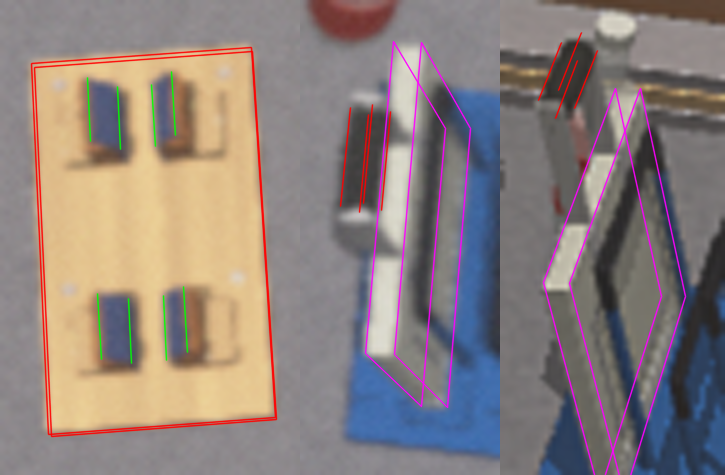

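The overlay fits the stand, grip and door to about 1 px. Next I approach above the grip.

Call:
{"api": "apply_moves", "payload": {"moves": [[0,0,-0.84,0,0,-0.04,1],[0,0,-0.84,0,0,-0.04,1],[0,0,-0.84,0,0,-0.04,1],[0,0,0,-0.018,-0.031,-0.007,1],[0,0,0,-0.018,-0.031,-0.007,1],[0,0,0,-0.018,-0.031,-0.007,1],[0,0,0,-0.018,-0.031,-0.007,1],[0,0,0,-0.018,-0.031,-0.007,1]]}}

```text
clock: 1.17
tcp_pos: [0.3291, 0.456, 0.3868]
orientation: [0.205, 3.135, 0.001]
contact_force: [0.7, 0.5, 0.3]
grip_width: 0.0851
gripper_force: 0.0
```

Call:
{"api": "apply_moves", "payload": {"moves": [[0,0,0,-0.018,-0.031,-0.007,1],[0,0,0,-0.018,-0.031,-0.007,1],[0,0,0,-0.018,-0.031,-0.007,1],[0,0,0,-0.018,-0.031,-0.007,1],[0,0,0,-0.018,-0.031,-0.007,1],[0,0,0,-0.018,-0.031,-0.007,1],[0,0,0,-0.018,-0.031,-0.007,1],[0,0,0,-0.018,-0.031,-0.007,1]]}}

```text
clock: 1.83
tcp_pos: [0.4393, 0.1911, 0.4429]
orientation: [0.205, 3.134, 0.001]
contact_force: [0.3, 1.2, 0.6]
grip_width: 0.0859
gripper_force: 0.0
```

Call:
{"api": "apply_moves", "payload": {"moves": [[0,0,0,-0.018,-0.031,-0.007,1],[0,0,0,-0.018,-0.031,-0.007,1],[0,0,0,-0.018,-0.031,-0.007,1],[0,0,0,-0.018,-0.031,-0.007,1],[0,0,0,-0.018,-0.031,-0.007,1],[0,0,0,-0.018,-0.031,-0.007,1],[0,0,0,-0.018,-0.031,-0.007,1],[0,0,0,0,0,0,1]]}}

```text
clock: 2.5
tcp_pos: [0.5367, -0.0466, 0.4928]
orientation: [0.222, 3.13, -0.005]
contact_force: [-0.3, -0.5, 0.5]
grip_width: 0.0853
gripper_force: 0.0
```

```bash
cat > st.py <<'E'
from h import *
o=telemetry.get_obs();R=cv2.Rodrigues(o['orientation'])[0]
print('t',round(o['clock'],3),'tcp',np.round(o['tcp_pos'],4),'yang',np.round(np.degrees(np.arctan2(R[1,1],R[0,1])),2),'z',np.round(R[:,2],3),'F',np.round(o['contact_force'],2),'M',np.round(o['moment'],2),o['grip_width'],o['gripper_force'],'q',np.round(o['joints'],2))
def to(p):print('to',p,'tool shift',np.round(R.T@(np.array(p)-o['tcp_pos']),4))
E
python3 -c "
from st import *
to([.5686,-.1092,.295])"
```

```text
t 2.5 tcp [ 0.5367 -0.0466  0.4928] yang 81.89 z [ 0.003 -0.003 -1.   ] F [-0.35 -0.51  0.55] M [-0.02  0.1  -0.02] 0.08534739542123362 0.0 q [-0.5   0.1   0.53  1.5  -0.05  1.55  1.46]
to [0.5686, -0.1092, 0.295] tool shift [-0.0397 -0.0569  0.1981]
```

Call:
{"api": "apply_moves", "payload": {"moves": [[0,0,0,-0.01,-0.0142,0.02,1],[0,0,0,-0.01,-0.0142,0.02,1],[0,0,0,-0.01,-0.0142,0.02,1],[0,0,0,-0.01,-0.0142,0.02,1],[0,0,0,0,0,0.015,1],[0,0,0,0,0,0.015,1],[0,0,0,0,0,0,1],[0,0,0,0,0,0,1]]}}

```text
clock: 3.17
tcp_pos: [0.5675, -0.0998, 0.381]
orientation: [-0.205, -3.134, -0.0]
contact_force: [0.5, -1.0, 0.8]
grip_width: 0.0854
gripper_force: 0.0
```

```bash
python3 -c "
from st import *
to([.5686,-.1092,.295])
im=grab_frame('top');b=draw=None
import ov
cv2.imwrite('pics/ap.png',np.hstack([ov.draw('top',im,340,420,140,220,5),ov.draw('side',grab_frame('side'),330,410,130,210,5)]))"
```

```text
t 3.167 tcp [ 0.5675 -0.0998  0.381 ] yang 82.51 z [-0.001  0.    -1.   ] F [ 0.49 -1.03  0.77] M [-0.01 -0.01 -0.04] 0.08540610838757247 0.0 q [-0.39  0.22  0.56  1.62 -0.12  1.33  1.63]
to [0.5686, -0.1092, 0.295] tool shift [-0.0025 -0.0092  0.086 ]
```

View pics/ap.png

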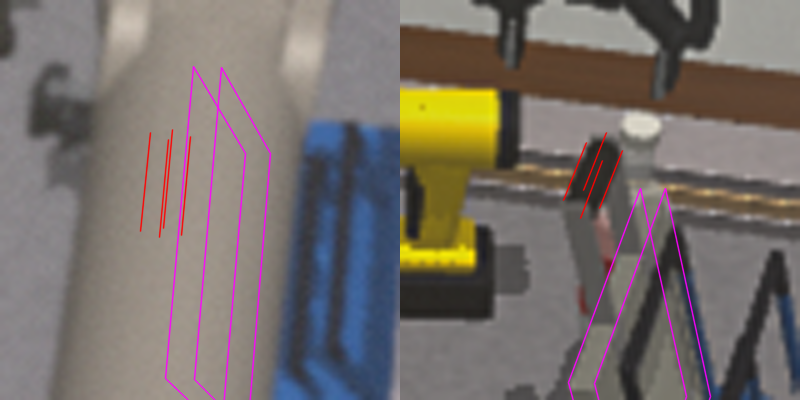

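Call:
{"api": "apply_moves", "payload": {"moves": [[0,0,0,-0.0025,-0.0092,0.01,1],[0,0,0,0,0,0.016,1],[0,0,0,0,0,0.016,1],[0,0,0,0,0,0.016,1],[0,0,0,0,0,0.016,1],[0,0,0,0,0,0.012,1],[0,0,0,0,0,0,1],[0,0,0,0,0,0,1]], "grip_force": 30}}

```text
clock: 3.93
tcp_pos: [0.5691, -0.1099, 0.2952]
orientation: [-0.206, -3.134, 0.0]
contact_force: [0.9, 0.3, 0.2]
grip_width: 0.0859
gripper_force: 0.0
```

Call:
{"api": "apply_moves", "payload": {"moves": [[0,0,0,0,0,0,0.2],[0,0,0,0,0,0,0],[0,0,0,0,0,0,-0.2],[0,0,0,0,0,0,-0.4],[0,0,0,0,0,0,-1],[0,0,0,0,0,0,-1],[0,0,0,0,0,0,-1],[0,0,0,0,0,0,-1]], "grip_force": 40}}

```text
clock: 4.6
tcp_pos: [0.5694, -0.1096, 0.2958]
orientation: [0.205, 3.134, 0.0]
contact_force: [-0.1, -0.2, 4.7]
grip_width: 0.0227
gripper_force: 39.1
```

```bash
python3 -c "
from st import *
to([.5686,-.1092,.295])"
```

```text
t 4.6 tcp [ 0.5694 -0.1096  0.2958] yang 82.5 z [ 0.001  0.    -1.   ] F [-0.09 -0.24  4.69] M [ 0.13  0.17 -0.03] 0.02266088331658095 39.10713851451874 q [-0.36  0.29  0.55  1.74 -0.16  1.16  1.68]
to [0.5686, -0.1092, 0.295] tool shift [0.0008 0.0003 0.0008]
```

```bash
cat > sim.py <<'E'
import numpy as np
from scipy.optimize import least_squares
from scipy.interpolate import PchipInterpolator
L=.23;g=9.81;H=1/12
def sim(vy,vz,l0,lrel,th0=-.28,w0=0,full=False):
    # velocities smoothed linearly about row boundaries (40 ms)
    n=len(vy);dt=.002;t=np.arange(0,n*H,dt)
    f=lambda v:np.convolve(np.r_[np.zeros(20),np.repeat(v,1)[np.minimum((t/H).astype(int),n-1)],np.full(20,v[-1])],np.ones(21)/21,'same')[20:20+len(t)]
    Y,Z=f(np.array(vy)),f(np.array(vz));ay,az=np.gradient(Y,dt),np.gradient(Z,dt)
    y=z=0;th,w=th0,w0;free=lrel is None;out=[]
    for i in range(len(t)):
        y+=Y[i]*dt;z+=Z[i]*dt
        if not free and l0+np.hypot(y,z)>lrel: free=True
        if free:
            w+=dt*(-((g+az[i])*np.sin(th)+ay[i]*np.cos(th))/L);th+=w*dt
        out.append((t[i],y,z,th,w))
    return np.array(out)
E
cat > opt.py <<'E'
from sim import *
n=16;l0=.075
vz=np.r_[.18,.35,.35,.30,.20,.10,np.zeros(n-6)]
def mk(p):
    vy=np.zeros(n);vy[:2]=.2876*vz[:2];vy[2:15]=p;return vy
def res(p):
    vy=mk(p);r=[]
    for lr in(.104,.110,.117):
        o=sim(vy,vz,l0,lr)[-1];r+=[3*o[3],3*o[4]/6.5]
    r+=list(.15*np.diff(vy)/.1*.3);r+=[20*(vy.sum()*H-.25) if 0 else 5*max(0,vy.sum()*H-.26)]
    return r
s=least_squares(res,np.full(13,.25),bounds=(0,.42));vy=mk(s.x)
print('rows y mm',np.round(vy*H*1e3,1),'z',np.round(vz*H*1e3,1),vy.sum()*H,vz.sum()*H)
for lr in(.1,.104,.110,.117,.122):
    o=sim(vy,vz,l0,lr);print(lr,'amp end',np.hypot(o[-1,3],o[-1,4]/6.5),'max',o[:,3].max())
    if lr==.110:
        for k in o[::42]:
            yf=l0*np.sin(.28)+k[1]+.29*(np.sin(.28)+np.sin(k[3]));zf=l0*np.cos(.28)+k[2]+.29*(np.cos(.28)-np.cos(k[3]))
            print(np.round([k[0],k[1],k[2],k[3],yf,zf],3))
E
python3 opt.py
```

```text
rows y mm [ 4.3  8.4 18.9 19.9 23.  26.9 30.4 31.9 30.4 25.9 19.4 12.1  5.6  1.3
  0.   0. ] z [15.  29.2 29.2 25.  16.7  8.3  0.   0.   0.   0.   0.   0.   0.   0.
  0.   0. ] 0.2585722110075643 0.12333333333333332
0.1 amp end 0.04165740430410901 max 0.17253756628815248
0.104 amp end 0.024028437912005797 max 0.17480010029660883
0.11 amp end 0.004848941308504729 max 0.18070183140870413
[ 0.     0.     0.    -0.28   0.021  0.072]
[ 0.084  0.004  0.016 -0.28   0.025  0.088]
[ 0.168  0.014  0.044 -0.277  0.035  0.116]
[ 0.252  0.032  0.073 -0.247  0.062  0.143]
[ 0.336  0.052  0.098 -0.157  0.108  0.162]
[ 0.42   0.076  0.114 -0.039  0.165  0.175]
[0.504 0.103 0.122 0.073 0.225 0.184]
[0.588 0.134 0.122 0.151 0.278 0.187]
[0.672 0.166 0.122 0.18  0.319 0.188]
[0.756 0.196 0.122 0.164 0.344 0.187]
[0.84  0.221 0.122 0.12  0.357 0.185]
[0.924 0.24  0.122 0.068 0.361 0.184]
[1.008 0.252 0.122 0.028 0.361 0.183]
[1.092 0.257 0.122 0.005 0.359 0.183]
[ 1.176  0.258  0.122 -0.003  0.358  0.183]
[ 1.26   0.258  0.122 -0.004  0.358  0.183]
0.117 amp end 0.019798829508115182 max 0.18479116528245038
0.122 amp end 0.018461960672057593 max 0.18456259612984405
```

Call:
{"api": "apply_moves", "payload": {"moves": [[0,0,0,0,0.0012,-0.004,-1],[0,0,0,0,0.0023,-0.008,-1],[0,0,0,0,0.0035,-0.012,-1],[0,0,0,0,0.0046,-0.016,-1],[0,0,0,0,0.0046,-0.016,-1],[0,0,0,0,0.0029,-0.01,-1],[0,0,0,0,0.0017,-0.006,-1],[0,0,0,0,0,0,-1]], "grip_force": 45}}

```text
clock: 5.27
tcp_pos: [0.5725, -0.0884, 0.3688]
orientation: [0.204, 3.133, 0.001]
contact_force: [-0.9, -0.3, -6.1]
grip_width: 0.0225
gripper_force: 44.4
```

```bash
python3 -c "
from st import *"
```

```text
t 5.267 tcp [ 0.5725 -0.0884  0.3688] yang 82.55 z [ 0.002  0.    -1.   ] F [-0.85 -0.31 -6.1 ] M [-0.22 -0.01 -0.09] 0.022472555373806578 44.438334703445435 q [-0.41  0.23  0.56  1.64 -0.13  1.31  1.61]
```

Call:
{"api": "apply_moves", "payload": {"moves": [[0,0,0,0,0.0043,-0.015,-1],[0,0,0,0,0.0084,-0.0292,-1],[0,0,0,0,0.0189,-0.0292,-1],[0,0,0,0,0.0199,-0.025,-1],[0,0,0,0,0.023,-0.0167,-1],[0,0,0,0,0.0269,-0.0083,-1],[0,0,0,0,0.0304,0,-1],[0,0,0,0,0.0319,0,-1]]}}

```text
clock: 5.93
tcp_pos: [0.5932, 0.0744, 0.4906]
orientation: [-0.207, -3.135, -0.001]
contact_force: [0.9, 0.3, -5.8]
grip_width: 0.0226
gripper_force: 45.0
```

Call:
{"api": "apply_moves", "payload": {"moves": [[0,0,0,0,0.0304,0,-1],[0,0,0,0,0.0259,0,-1],[0,0,0,0,0.0194,0,-1],[0,0,0,0,0.0121,0,-1],[0,0,0,0,0.0056,0,-1],[0,0,0,0,0.0013,0,-1],[0,0,0,0,0,0,-1],[0,0,0,0,0,0,-1]]}}

```text
clock: 6.6
tcp_pos: [0.6057, 0.1652, 0.4909]
orientation: [0.21, 3.134, -0.001]
contact_force: [-0.5, -0.3, -4.8]
grip_width: 0.0224
gripper_force: 45.0
```

```bash
cat > swing.py <<'E'
from st import *
import sys
N=int(sys.argv[1]) if len(sys.argv)>1 else 12
ims=[];ts=[];F=[]
for i in range(N):
    b=telemetry.get_obs();ts.append(b['clock']);F.append(np.r_[b['contact_force'],b['moment']]);ims.append(grab_frame('side'))
np.savez('sw.npz',ims=ims,ts=ts,F=F)
F=np.array(F);print(np.round(np.c_[ts,F],2))
cv2.imwrite(f'pics/sw{int(ts[0]*100)}.png',np.vstack([np.hstack([cv2.resize(ims[k][100:300,190:390],None,fx=1.9,fy=1.4) for k in (0,N//3)]),np.hstack([cv2.resize(ims[k][100:300,190:390],None,fx=1.9,fy=1.4) for k in(2*N//3,N-1)])]))
E
python3 swing.py 11
```

```text
t 6.6 tcp [0.6057 0.1652 0.4909] yang 82.35 z [ 0.    -0.001 -1.   ] F [-0.53 -0.27 -4.78] M [-0.04 -0.08 -0.04] 0.022421958639898577 44.96931731700897 q [-0.69  0.29  0.45  1.29 -0.13  1.59  1.18]
[[ 6.6  -0.53 -0.27 -4.78 -0.04 -0.08 -0.04]
 [ 6.65  0.17 -1.01 -5.25 -0.05 -0.04  0.01]
 [ 6.7   0.59  0.46 -5.52  0.02 -0.04 -0.03]
 [ 6.75  0.61 -0.13 -5.89 -0.04  0.06  0.01]
 [ 6.8   0.23 -1.26 -5.79 -0.01  0.02 -0.03]
 [ 6.85 -0.5  -0.23 -5.37 -0.06  0.07 -0.01]
 [ 6.9   0.11 -0.37 -5.25 -0.04 -0.06  0.01]
 [ 6.95  0.01  0.43 -6.79 -0.07 -0.01  0.03]
 [ 7.   -0.11  0.01 -6.52 -0.04 -0.01 -0.03]
 [ 7.05  0.22  1.04 -5.79 -0.04 -0.01 -0.05]
 [ 7.1   0.4  -0.32 -4.89 -0.06 -0.02  0.02]]
```

```bash
ls pics
```

```text
ap.png
ov.png
side0.png
side0c.png
sw660.png
top0.png
top0c.png
z.png
```

View pics/sw660.png

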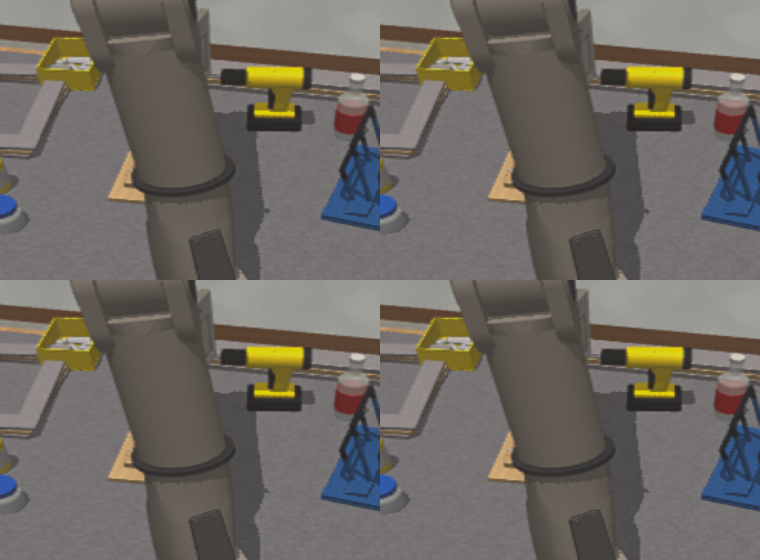

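The arm hides the door in the side view, so I check the top view and fit the lateral force.

```bash
cat > sw2.py <<'E'
from st import *
import sys
N=int(sys.argv[1]);ims=[];ts=[];F=[]
for i in range(N):
    b=telemetry.get_obs();ts.append(b['clock']);F.append(b['contact_force']);ims.append(grab_frame('top'))
F=np.array(F)@R;ts=np.array(ts);np.savez('sw2.npz',ims=ims,ts=ts,F=F)
t0=telemetry.get_obs()['clock'];w=2*np.pi/.96
A=np.c_[np.cos(w*(ts-t0)),np.sin(w*(ts-t0)),np.ones(N)]
for ax in(0,1):
    c,_,_,_=np.linalg.lstsq(A,F[:,ax],rcond=None);s=np.std(F[:,ax]-A@c)
    print('F tool',ax,c,'sd',s,'amp',np.hypot(*c[:2]),'+-',s*np.sqrt(2/N))
print('Fz',F[:,2].mean())
d=np.std(np.array(ims,float).mean(3),0);print('var px bbox',[ (v.min(),v.max()) for v in np.nonzero(d>12)] if (d>12).any() else d.max(),(d>12).sum())
for x in silhouettes('door','top')[:3]:print(x['p'],x['extent'])
cv2.imwrite('pics/tp%d.png'%(t0*100),cv2.resize(ims[-1][100:280,220:440],None,fx=3,fy=3))
E
python3 sw2.py 20; ls pics
```

```text
t 7.15 tcp [0.6055 0.1672 0.4907] yang 82.5 z [-0.  0. -1.] F [ 0.25  0.72 -5.68] M [-0.03 -0.02 -0.01] 0.022252365492308548 44.96931195259094 q [-0.69  0.29  0.45  1.29 -0.13  1.59  1.18]
F tool 0 [0.04192573 0.08370996 0.00861056] sd 0.46101114571407203 amp 0.09362224331665855 +- 0.14578452471802394
F tool 1 [0.21138081 0.1591827  0.19854306] sd 0.364984193146736 amp 0.2646147778445936 +- 0.11541813603025043
Fz 5.63163119742682
var px bbox [(np.int64(129), np.int64(134)), (np.int64(284), np.int64(286))] 12
0.66 [320.3, 137.5, 54.8, 35.2]
ap.png
ov.png
side0.png
side0c.png
sw660.png
top0.png
top0c.png
tp815.png
z.png
```

View pics/tp815.png

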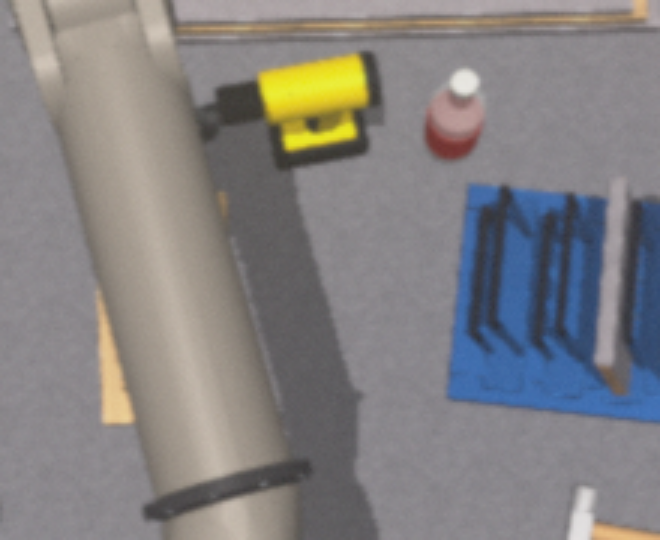

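A thin white edge of the door shows right of the arm, around full-picture (305,207). I track it over the 20 frames.

```bash
python3 - <<'E'
import numpy as np
d=np.load('sw2.npz');I=d['ims'].astype(float).mean(3)
for r in(195,207,222):print(r,np.round(I[0,r-1:r+2,292:322].mean(0)).astype(int))
X=[]
for k in range(len(I)):
    x=[]
    for r in range(195,226):
        s=I[k,r,294:322];c=294+(r-195)*.0;j=np.argmax(s[1:-1]-(s[:-2]+s[2:])/2) ;
        p=np.clip(s-105,0,None);
        x.append((s[8+0:].sum()))
    X.append(np.mean(x))
print(np.round(X,1)); print(np.round(I.std(0)[195:226,292:322].max(),1),np.round(np.median(I.std(0)),2))
print(np.round(I.std(0)[200:222:4,294:320],0).astype(int))
from h import *
for t in(-.05,0,.05):
    P=np.array([.6055,.1672,.512])+np.array([[0,np.sin(t)*l,-np.cos(t)*l] for l in(.09,.29)])@np.array([[1,0,0],[0,.99,0],[0,0,1]])
    print(t,proj('top',P).round(1).tolist())
E
```

```text
195 [136 132 130 125 121 116 109 104 105 114 115 106  97  96  96  97  97  96
  96  93  96  97  97  98  96  97  95  96  96  97]
207 [144 140 138 137 133 130 126 122 118 113 107 103 111 115 107  95  94  94
  94  96  97  96  97  95  96  94  95  95  92  92]
222 [152 150 147 146 145 140 139 137 133 130 126 122 118 113 107 104 107 118
 113 100  96  97  97  97  96  97  97  96  96  97]
[2009.7 2005.4 2005.  2007.5 2007.4 2005.9 2005.5 2006.3 2006.9 2009.3
 2008.  2008.3 2008.5 2009.9 2009.  2010.7 2009.1 2009.5 2008.9 2008.2]
5.0 1.27
[[1 2 1 2 1 2 1 1 1 1 1 1 2 1 2 2 2 1 1 1 1 2 2 2 1 2]
 [1 1 2 1 1 1 1 1 1 1 1 1 1 2 2 1 1 1 2 1 2 1 1 1 1 1]
 [1 2 1 1 1 1 1 1 1 1 2 2 2 2 1 1 1 1 2 1 1 2 2 2 1 1]
 [1 1 1 1 1 2 1 1 1 1 1 2 1 1 1 1 1 1 2 2 1 1 1 2 1 1]
 [1 1 1 1 1 1 1 1 2 1 2 2 1 2 1 2 2 1 2 2 2 1 1 1 2 1]
 [1 1 1 1 2 1 1 1 1 1 1 1 2 2 1 1 1 1 2 1 2 1 1 1 1 1]]
-0.05 [[276.1, 156.3], [286.4, 174.1]]
0 [[274.4, 156.4], [281.9, 174.3]]
0.05 [[272.8, 156.4], [277.3, 174.4]]
```

```bash
python3 - <<'E'
import numpy as np
d=np.load('sw2.npz');I=d['ims'].astype(float).mean(3);ts=d['ts']
print(np.round(I[0,124:146:2,278:298]).astype(int))
print(np.round(I.std(0)[124:146:2,278:298]).astype(int))
s=I[:,129:135,283:288].mean((1,2));print(np.round(s,1))
w=2*np.pi/.96;t=ts-ts[-1]-.05;A=np.c_[np.cos(w*t),np.sin(w*t),np.ones(len(t))];print(np.linalg.lstsq(A,s,rcond=None)[:2])
from h import *
c,sn=np.cos(np.radians(-7.5)),np.sin(np.radians(-7.5))
for t in(-.05,0,.05):
    P=np.array([.6055,.1672,.512])+np.array([[c*.1-sn*y_,sn*.1+c*y_,-np.cos(t)*l] for l in(.09,.29) for y_ in [np.sin(t)*l-.009]])
    print(t,proj('top',P).round(1).tolist())
E
```

```text
[[130 131 128 132 136 141 141 139 140 140 145 139 140 139 139 139 140 140
  141 142]
 [125 125 124 116 121 131 138 144 143 141 138 139 138 138 138 137 136 139
  139 137]
 [118 116 115 113 112 125 138 143 143 140 142 141 140 132 128 118 105  99
   94  90]
 [120 120 110 105 105 119 131 138 143 141 141 137 133 111  78  68  62  62
   64  59]
 [123 117 112 106 102 108 125 136 140 138 136 138 135 112  83  63  58  62
   62  63]
 [126 122 116 110 105 100 116 130 136 127 118 107  96  83  75  63  63  64
   62  61]
 [129 125 119 114 105 100  95  94  88  83  71  70  71  69  68  65  65  62
   59  60]
 [130 127 122 116 112 102  92  85  84  82  87  88  86  85  80  70  62  59
   56  60]
 [133 125 124 119 116 108  98  88  78  75  78  82  84  85  77  72  62  58
   56  61]
 [134 131 127 123 117 111 105  99  85  71  66  67  66  69  69  82  86  90
   90  90]
 [135 131 130 126 124 113 108  99  83  68  61  63  59  67  76  88  90  98
   96  96]]
[[ 2  2  2  2  2  2  2  1  1  1  1  1  1  1  1  1  1  1  1  1]
 [ 1  1  1  2  5  6  7  3  1  1  1  1  1  1  1  1  1  1  2  1]
 [ 1  1  1  3  6 10 12  8  4  2  1  1  1  1  1  1  2  1  2  1]
 [ 1  1  1  1  4 10 13 12  7  3  1  1  2  1  2  2  2  2  2  2]
 [ 1  2  1  1  2  7 13 14 11  6  2  2  1  2  1  1  2  1  2  2]
 [ 1  1  1  1  2  7 13 15 13  7  2  2  2  2  1  2  2  2  2  2]
 [ 1  2  2  1  1  2  3  4  2  1  2  1  1  2  2  2  2  1  2  1]
 [ 1  1  1  1  1  1  2  2  2  2  1  1  1  1  2  2  2  1  2  2]
 [ 1  2  1  1  1  1  1  2  2  2  1  1  2  2  1  2  2  2  2  2]
 [ 1  1  1  1  1  1  1  2  2  2  2  2  1  2  2  2  1  1  1  2]
 [ 1  1  1  1  2  1  1  2  2  2  1  1  2  2  2  1  2  2  2  1]]
[130.7 134.4 134.6 134.9 134.7 134.5 134.5 134.2 130.8 125.7 119.7 114.9
 112.7 111.1 110.3 111.8 113.8 118.5 123.  128.6]
(array([  6.55334503,  11.51418021, 124.54154947]), array([59.80754256]))
-0.05 [[283.9, 122.3], [293.1, 144.7]]
0 [[282.3, 122.1], [288.6, 144.3]]
0.05 [[280.6, 122.0], [284.1, 143.8]]
```

```bash
cat > edge.py <<'E'
import numpy as np
from scipy.optimize import least_squares
d=np.load('sw2.npz');I=d['ims'].astype(float).mean(3);ts=d['ts']
E=[]
for k in range(len(I)):
    s=np.mean([I[k,129:135,c] for c in range(276,291)],1);j=len(s)-1
    while j>0 and s[j]>124:j-=1
    E.append(276+j+(124-s[j])/(s[j+1]-s[j]) if j<len(s)-1 else np.nan)
E=np.array(E);print(np.round(E,2))
w=2*np.pi/.96;t=ts-ts[-1]-.05
m=E>np.nanmin(E)+.4
f=lambda p:(p[0]*np.cos(w*t)+p[1]*np.sin(w*t)+p[2]-E)[m]
s=least_squares(f,[0,0,285]);print(s.x,np.std(s.fun),m.sum(),'theta(now)',-s.x[0]*.05/3.1,'amp',np.hypot(*s.x[:2])*.05/3.1,'thdot',-s.x[1]*w*.05/3.1)
E
python3 edge.py
```

```text
[283.82 283.33 283.29 283.31 283.29 283.32 283.33 283.37 283.84 284.51
 285.35 285.94 286.52 286.72 286.81 286.61 286.15 285.5  284.86 284.12]
[ -1.13324436  -2.06016734 284.46158862] 0.04460943673530845 13 theta(now) 0.018278134909407467 amp 0.03792392109468768 thdot 0.2174800597046606
```

```bash
cat > opt2.py <<'E'
from sim import *
import sys
th,w,dy,lag=map(float,sys.argv[1:5]);n=16;W=2*np.pi/.96
c,s=np.cos(W*lag),np.sin(W*lag);th,w=th*c+w/W*s,w*c-th*W*s
vz=np.zeros(n);mk=lambda p:np.r_[p,np.zeros(n-len(p))]
def res(p):
    o=sim(mk(p),vz,0,None,th,w)[-1];return [20*o[3],20*o[4]/W,200*(sum(p)*H-dy)]+list(.5*np.diff(np.r_[0,p,0]))
p=np.round(least_squares(res,np.full(13,dy/13/H)).x*H,4);o=sim(mk(p/H),vz,0,None,th,w)
print('now',th,w,'rows',p.tolist(),p.sum(),'end amp',np.hypot(o[-1,3],o[-1,4]/W),'max',abs(o[:,3]).max())
E
python3 opt2.py .0183 .2175 .049 .05; python3 st.py
```

```text
now 0.028010753713631986 0.16745746339706993 rows [0.0029, 0.005, 0.0058, 0.0054, 0.0044, 0.0033, 0.0025, 0.0023, 0.0028, 0.0036, 0.0042, 0.0041, 0.0027] 0.049 end amp 0.00026024851376037743 max 0.033392550780921744
t 8.2 tcp [0.6056 0.1673 0.4907] yang 82.5 z [-0.  0. -1.] F [-0.37  0.73 -6.11] M [ 0.03  0.02 -0.03] 0.022617540774468866 44.96946394443512 q [-0.69  0.3   0.45  1.29 -0.13  1.59  1.18]
```

Call:
{"api": "apply_moves", "payload": {"moves": [[0,0,-0.1,0.003,0.0029,0.002,-1],[0,0,-0.2,0.005,0.005,0.004,-1],[0,0,-0.26,0.006,0.0058,0.006,-1],[0,0,-0.26,0.006,0.0054,0.008,-1],[0,0,-0.26,0.006,0.0044,0.009,-1],[0,0,-0.26,0.006,0.0033,0.009,-1],[0,0,-0.25,0.0055,0.0025,0.009,-1],[0,0,-0.15,0.004,0.0023,0.009,-1]]}}

```text
clock: 8.87
tcp_pos: [0.5649, 0.2021, 0.4336]
orientation: [0.087, -3.139, -0.0]
contact_force: [-1.0, 0.9, -5.5]
grip_width: 0.0228
gripper_force: 45.0
```

Call:
{"api": "apply_moves", "payload": {"moves": [[0,0,0,0.003,0.0028,0.009,-1],[0,0,0,0.001,0.0036,0.009,-1],[0,0,0,0,0.0042,0.008,-1],[0,0,0,0,0.0041,0.007,-1],[0,0,0,0,0.0027,0.005,-1],[0,0,0,0,0,0.004,-1],[0,0,0,0,0,0.002,-1],[0,0,0,0,0,0.001,-1]]}}

```text
clock: 9.53
tcp_pos: [0.5616, 0.2178, 0.3894]
orientation: [0.08, -3.14, 0.001]
contact_force: [0.4, 0.2, -4.6]
grip_width: 0.0222
gripper_force: 45.0
```

```bash
sed -i '/silhouettes/d' sw2.py; python3 sw2.py 20; python3 -c "
from st import *
to([.5575,.214,.39])
import numpy as np
I=np.load('sw2.npz')['ims'].astype(float).mean(3);d=I.std(0);ys,xs=np.nonzero(d>5);print(len(ys),list(zip(ys,xs))[:40])
ims=np.load('sw2.npz')['ims'];cv2.imwrite('pics/hov.png',np.hstack([cv2.resize(ims[-1][120:260,230:330],None,fx=4,fy=4),cv2.resize(grab_frame('side')[120:260,220:320],None,fx=4,fy=4)]))"
```

```text
t 9.533 tcp [0.5616 0.2178 0.3894] yang 92.91 z [-0. -0. -1.] F [ 0.44  0.24 -4.56] M [ 0.02 -0.03 -0.01] 0.022235814633652685 44.98184859752655 q [-0.77  0.26  0.38  1.54 -0.1   1.36  1.24]
F tool 0 [-0.26331071  0.2163682  -0.01116273] sd 0.5517560976333357 amp 0.340804529170886 +- 0.17448059814075806
F tool 1 [-0.06796625  0.19392156  0.02792941] sd 0.4437722988307249 amp 0.20548717999344632 +- 0.14033312267939677
Fz 5.74226538890599
var px bbox [(np.int64(196), np.int64(200)), (np.int64(282), np.int64(282))] 5
t 10.533 tcp [0.5614 0.2181 0.3897] yang 92.94 z [-0. -0. -1.] F [-0.01 -0.11 -5.27] M [ 0.03 -0.01  0.  ] 0.022503320416053924 44.980820417404175 q [-0.77  0.26  0.38  1.54 -0.1   1.36  1.24]
to [0.5575, 0.214, 0.39] tool shift [ 0.0041 -0.0039 -0.0003]
73 [(np.int64(117), np.int64(250)), (np.int64(119), np.int64(239)), (np.int64(123), np.int64(253)), (np.int64(130), np.int64(252)), (np.int64(130), np.int64(253)), (np.int64(136), np.int64(246)), (np.int64(137), np.int64(255)), (np.int64(137), np.int64(256)), (np.int64(143), np.int64(258)), (np.int64(144), np.int64(258)), (
[... 258 characters left out ...]
.int64(158), np.int64(266)), (np.int64(158), np.int64(267)), (np.int64(159), np.int64(267)), (np.int64(159), np.int64(268)), (np.int64(160), np.int64(267)), (np.int64(160), np.int64(268)), (np.int64(161), np.int64(267)), (np.int64(161), np.int64(268)), (np.int64(161), np.int64(269)), (np.int64(167), np.int64(220)), (np.int64(174), np.int64(271)), (np.int64(174), np.int64(304)), (np.int64(178), np.int64(305)), (np.int64(183), np.int64(307)), (np.int64(188), np.int64(309)), (np.int64(195), np.int64(282)), (np.int64(195), np.int64(283)), (np.int64(195), np.int64(285)), (np.int64(195), np.int64(286)), (np.int64(196), np.int64(282)), (np.int64(196), np.int64(283)), (np.int64(197), np.int64(281))]
```

View pics/hov.png

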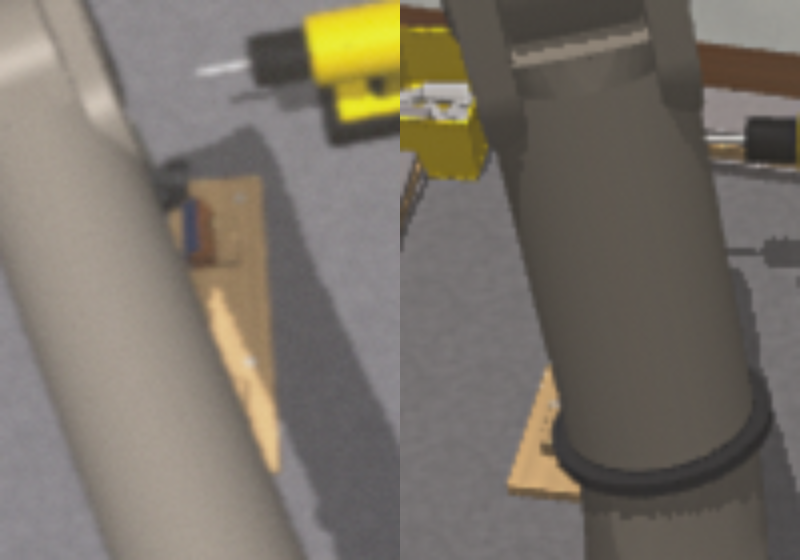

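```bash
cat > pca.py <<'E'
import numpy as np
d=np.load('sw2.npz');I=d['ims'].astype(float).mean(3);ts=d['ts'];t=ts-ts[-1]-.05;w=2*np.pi/.96
for nm,(a,b,c,e) in {'A':(152,163,262,271),'B':(193,203,278,290),'rest':(120,250,230,330)}.items():
    X=I[:,a:b,c:e].reshape(len(I),-1);X=X-X.mean(0);U,S,V=np.linalg.svd(X,full_matrices=False)
    A=np.c_[np.cos(w*t),np.sin(w*t),np.ones(len(t))]
    s=U[:,0]*S[0];q=np.linalg.lstsq(A,s,rcond=None)[0];print(nm,S[:4].round(0),np.round(s,0),q.round(1),'res',np.std(s-A@q).round(1))
print(I[[0,3,5,8,10,13,15,18],198,278:290].round().astype(int));print(I[[0,3,5,8,10,13,15,18],158,262:272].round().astype(int))
E
python3 pca.py
```

```text
A [131.  32.  22.  20.] [-38. -23.  -6.  10.  23.  31.  38.  40.  40.  35.  28.  19.   1.  -5.
 -19. -35. -36. -35. -32. -36.] [-23.2  33.7   1.3] res 3.4
B [160.  59.  54.  31.] [-56. -19.  16.  30.  32.  29.  27.  29.  33.  31.  31.  32.  27.  17.
 -17. -46. -56. -54. -55. -31.] [-27.   36.8   1.5] res 15.2
rest [287. 235. 180. 168.] [-36.  25.  70.  91.  91.  77.  70.  56.  41.  29.  10.   1.  -9. -22.
 -56. -82. -94. -91. -92. -78.] [-6.8 84.4  1.2] res 25.1
[[107 105 100 105 131 168 186 188 178 157 135 124]
 [110 103  99 116 160 184 189 189 176 159 135 127]
 [109 101  99 114 161 185 189 189 177 158 133 127]
 [108 100 100 121 162 184 188 188 179 158 136 127]
 [110 102 103 122 164 185 189 188 179 159 135 127]
 [108 102 101 125 163 186 190 191 177 158 136 125]
 [106 100 101 109 133 169 186 188 182 157 134 128]
 [108 102  98 110 134 170 184 187 180 157 135 125]]
[[113 113 108 100 105 112 130 136 137 136]
 [113 114 113 108 113 128 137 139 140 134]
 [112 114 111 106 117 131 138 139 140 136]
 [117 115 109 104 124 133 136 140 139 134]
 [114 115 108 103 113 128 138 139 140 133]
 [118 115 108 100 104 125 133 138 137 132]
 [117 118 109 102 105 114 131 137 137 137]
 [114 118 110 102 105 116 129 140 137 136]]
```

```bash
python3 - <<'E'
from h import *
c,s=np.cos(np.radians(2.95)),np.sin(np.radians(2.95))
for t in(-.05,0,.05):
    r_=[]
    for l in(.09,.15,.2,.25,.29):
        y=np.sin(t)*l-.009*np.cos(t);P=np.array([.5614,.2181,.41])+[c*.1-s*y,s*.1+c*y,-np.cos(t)*l];r_.append(proj('top',P)[0].round(1).tolist())
    print(t,r_)
E
```

```text
-0.05 [[264.1, 148.1], [267.7, 153.8], [270.6, 158.2], [273.2, 162.4], [275.2, 165.5]]
0 [[262.6, 148.2], [265.3, 154.0], [267.5, 158.5], [269.5, 162.7], [271.0, 165.9]]
0.05 [[261.1, 148.3], [262.9, 154.2], [264.3, 158.7], [265.7, 163.0], [266.7, 166.2]]
```

The door is nearly still (about 0.012 rad amplitude) and plumb. Next I centre it by 4 mm and hold.

Call:
{"api": "apply_moves", "payload": {"moves": [[0,0,0,0.0003,-0.0003,0,-1],[0,0,0,0.0005,-0.0005,0,-1],[0,0,0,0.0006,-0.0006,0,-1],[0,0,0,0.0006,-0.0006,0,-1],[0,0,0,0.0006,-0.0006,0,-1],[0,0,0,0.0006,-0.0006,0,-1],[0,0,0,0.0005,-0.0005,0,-1],[0,0,0,0.0003,-0.0003,0,-1]]}}

```text
clock: 11.25
tcp_pos: [0.5575, 0.2137, 0.3897]
orientation: [-0.08, 3.141, -0.0]
contact_force: [0.1, -0.3, -6.1]
grip_width: 0.0223
gripper_force: 45.0
```

```bash
python3 sw2.py 30; python3 pca.py | head -4; python3 -c "
from st import *
to([.5575,.214,.39])"
```

```text
t 11.25 tcp [0.5575 0.2137 0.3897] yang 92.93 z [ 0. -0. -1.] F [ 0.11 -0.34 -6.07] M [ 0.01 -0.01 -0.02] 0.022332648216400266 44.98063087463379 q [-0.77  0.25  0.38  1.55 -0.09  1.36  1.24]
F tool 0 [-0.09096095 -0.09358072  0.05255469] sd 0.46692977368324684 amp 0.1305038138336299 +- 0.12056074915490754
F tool 1 [ 0.31942722 -0.04044557 -0.0225632 ] sd 0.5539321798138739 amp 0.3219776298583103 +- 0.14302467382316703
Fz 5.673040359496715
var px bbox [(np.int64(196), np.int64(199)), (np.int64(283), np.int64(283))] 4
A [234.  62.  25.  22.] [-39. -47. -52. -50. -45. -39. -11.   9.  29.  49.  58.  65.  63.  61.
  57.  45.  34.   9. -11. -36. -38. -48. -54. -45. -38. -26.  -9.  17.
  39.  55.] [56.  25.   8.7] res 4.4
B [223.  44.  40.  37.] [-43. -41. -42. -43. -43. -40. -27.  40.  43.  43.  43.  48.  51.  48.
t 12.75 tcp [0.5576 0.2139 0.3897] yang 92.94 z [-0.  0. -1.] F [ 0.33 -0.82 -5.57] M [ 0.05 -0.04  0.04] 0.022257076507251797 44.98133718967438 q [-0.77  0.25  0.38  1.55 -0.09  1.36  1.24]
to [0.5575, 0.214, 0.39] tool shift [ 0.0001  0.0001 -0.0003]
```

```bash
python3 opt2.py .018 .054 0 0
```

```text
now 0.018 0.054 rows [0.0004, 0.0006, 0.0005, 0.0001, -0.0003, -0.0007, -0.0008, -0.0008, -0.0004, -0.0, 0.0004, 0.0006, 0.0004] 1.6263032587282567e-19 end amp 0.0006859594354496073 max 0.01925047127248078
```

Call:
{"api": "apply_moves", "payload": {"moves": [[0,0,0,0,0.0004,0,-1],[0,0,0,0,0.0006,0,-1],[0,0,0,0,0.0005,0,-1],[0,0,0,0,0.0001,0,-1],[0,0,0,0,-0.0003,0,-1],[0,0,0,0,-0.0007,0,-1],[0,0,0,0,-0.0008,0,-1],[0,0,0,0,-0.0008,0,-1]]}}

```text
clock: 13.42
tcp_pos: [0.5577, 0.2128, 0.3897]
orientation: [-0.08, 3.14, 0.0]
contact_force: [-0.2, -0.4, -5.7]
grip_width: 0.0224
gripper_force: 45.0
```

Call:
{"api": "apply_moves", "payload": {"moves": [[0,0,0,0,-0.0004,0,-1],[0,0,0,0,0,0,-1],[0,0,0,0,0.0004,0,-1],[0,0,0,0,0.0006,0,-1],[0,0,0,0,0.0004,0,-1],[0,0,0,0,0,0,-1],[0,0,0,0,0,0,-1],[0,0,0,0,0,0,-1]]}}

```text
clock: 14.08
tcp_pos: [0.5576, 0.2139, 0.3897]
orientation: [0.081, -3.141, -0.0]
contact_force: [-0.3, -0.1, -6.1]
grip_width: 0.0224
gripper_force: 45.0
```

```bash
python3 sw2.py 22; python3 pca.py | head -4
```

```text
t 14.083 tcp [0.5576 0.2139 0.3897] yang 92.94 z [-0.  0. -1.] F [-0.33 -0.1  -6.06] M [-0.06 -0.01  0.01] 0.022417869735806277 44.981133341789246 q [-0.77  0.25  0.38  1.55 -0.09  1.36  1.24]
F tool 0 [-0.02667588 -0.11204286  0.02674638] sd 0.5097563431446597 amp 0.11517466975493457 +- 0.1536973204285902
F tool 1 [-0.04484779  0.30654732  0.0019916 ] sd 0.35883757699343216 amp 0.3098105634599224 +- 0.1081936003243165
Fz 5.4406465683751515
var px bbox 7.17134193071534 0
A [50. 22. 21. 19.] [ -9. -11. -13. -10. -11.  -8.  -6.  -5.   3.   8.  14.  16.  16.  19.
  16.  10.   4.  -1.  -7.  -8. -11.  -8.] [-14.6   1.2   1.5] res 2.1
B [59. 29. 19. 18.] [-16.  -9.  -8.  -7.  -9.  -9.  -7.  -8.  -4.   5.   7.  29.  26.  28.
   5.   5.   7.  -3.  -9.  -8.  -9.  -7.] [-15.1   1.    1.6] res 6.6
```

Call:
{"api": "apply_moves", "payload": {"moves": [[0,0,0,0,0,0.001,-1],[0,0,0,0,0,0.002,-1],[0,0,0,0,0,0.0025,-1],[0,0,0,0,0,0.0025,-1],[0,0,0,0,0,0.0025,-1],[0,0,0,0,0,0.0025,-1],[0,0,0,0,0,0.0025,-1],[0,0,0,0,0,0.0025,-1]]}}

```text
clock: 15.85
tcp_pos: [0.5576, 0.2139, 0.3714]
orientation: [0.081, -3.141, -0.0]
contact_force: [-0.2, 0.1, -6.0]
grip_width: 0.0229
gripper_force: 45.0
```

Call:
{"api": "apply_moves", "payload": {"moves": [[0,0,0,0,0,0.0025,-1],[0,0,0,0,0,0.0025,-1],[0,0,0,0,0,0.0025,-1],[0,0,0,0,0,0.0025,-1],[0,0,0,0,0,0.0025,-1],[0,0,0,0,0,0.0025,-1],[0,0,0,0,0,0.0025,-1],[0,0,0,0,0,0.0025,-1]]}}

```text
clock: 16.52
tcp_pos: [0.5576, 0.2139, 0.3514]
orientation: [-0.081, 3.141, 0.0]
contact_force: [0.6, 0.0, -5.3]
grip_width: 0.0228
gripper_force: 45.0
```

Call:
{"api": "apply_moves", "payload": {"moves": [[0,0,0,0,0,0.0025,-1],[0,0,0,0,0,0.0025,-1],[0,0,0,0,0,0.0025,-1],[0,0,0,0,0,0.0025,-1],[0,0,0,0,0,0.0025,-1],[0,0,0,0,0,0.0025,-1],[0,0,0,0,0,0.0025,-1],[0,0,0,0,0,0.0025,-1]]}}

```text
clock: 17.18
tcp_pos: [0.5576, 0.2139, 0.3315]
orientation: [-0.081, 3.14, 0.0]
contact_force: [-1.0, 0.9, -5.7]
grip_width: 0.0224
gripper_force: 45.0
```

Call:
{"api": "apply_moves", "payload": {"moves": [[0,0,0,0,0,0.0025,-1],[0,0,0,0,0,0.0025,-1],[0,0,0,0,0,0.0025,-1],[0,0,0,0,0,0.0025,-1],[0,0,0,0,0,0.0025,-1],[0,0,0,0,0,0.0025,-1],[0,0,0,0,0,0.002,-1],[0,0,0,0,0,0.002,-1]]}}

```text
clock: 17.85
tcp_pos: [0.5576, 0.2139, 0.3124]
orientation: [0.081, -3.14, 0.0]
contact_force: [0.2, -0.7, -5.4]
grip_width: 0.0226
gripper_force: 45.0
```

Call:
{"api": "apply_moves", "payload": {"moves": [[0,0,0,0,0,0.0015,-1],[0,0,0,0,0,0.0015,-1],[0,0,0,0,0,0.0015,-1],[0,0,0,0,0,0.0015,-1],[0,0,0,0,0,0.0015,-1],[0,0,0,0,0,0.0015,-1],[0,0,0,0,0,0.0015,-1],[0,0,0,0,0,0.0015,-1]]}}

```text
clock: 18.52
tcp_pos: [0.5576, 0.2139, 0.3006]
orientation: [-0.081, 3.141, 0.0]
contact_force: [-0.5, 0.0, -5.5]
grip_width: 0.0228
gripper_force: 45.0
```

Expected touchdown is at TCP z ≈ 0.284–0.289, so I continue slowly.

Call:
{"api": "apply_moves", "payload": {"moves": [[0,0,0,0,0,0.0015,-1],[0,0,0,0,0,0.0015,-1],[0,0,0,0,0,0.0015,-1],[0,0,0,0,0,0.0015,-1],[0,0,0,0,0,0.0015,-1],[0,0,0,0,0,0.001,-1],[0,0,0,0,0,0.001,-1],[0,0,0,0,0,0.001,-1]]}}

```text
clock: 19.18
tcp_pos: [0.5576, 0.2139, 0.2901]
orientation: [-0.081, 3.141, 0.0]
contact_force: [0.5, -0.4, -5.8]
grip_width: 0.0225
gripper_force: 45.0
```

Call:
{"api": "apply_moves", "payload": {"moves": [[0,0,0,0,0,0.0005,-1],[0,0,0,0,0,0.0005,-1],[0,0,0,0,0,0.0005,-1],[0,0,0,0,0,0.0005,-1],[0,0,0,0,0,0.0005,-1],[0,0,0,0,0,0.0005,-1],[0,0,0,0,0,0,-1],[0,0,0,0,0,0,-1]]}}

```text
clock: 19.85
tcp_pos: [0.5581, 0.2145, 0.2893]
orientation: [-0.081, 3.139, 0.003]
contact_force: [-4.1, 0.2, 6.4]
grip_width: 0.0224
gripper_force: 46.3
```

Call:
{"api": "apply_moves", "payload": {"moves": [[0,0,0,0,0,-0.0005,-1],[0,0,0,0,0,-0.0005,-1],[0,0,0,0,0,0,-1],[0,0,0,0,0,0,-1],[0,0,0,0,0,0,-1],[0,0,0,0,0,0,-1],[0,0,0,0,0,0,-1],[0,0,0,0,0,0,-1]]}}

```text
clock: 20.52
tcp_pos: [0.5579, 0.2142, 0.2892]
orientation: [-0.081, 3.139, 0.002]
contact_force: [-3.3, 0.8, 6.2]
grip_width: 0.0224
gripper_force: 46.1
```

```bash
python3 sw2.py 8; python3 st.py
```

```text
t 20.517 tcp [0.5579 0.2142 0.2892] yang 92.94 z [ 0.001  0.001 -1.   ] F [-3.29  0.75  6.16] M [-0.05  0.75 -0.02] 0.022436839784519963 46.093186140060425 q [-0.76  0.31  0.36  1.7  -0.12  1.15  1.26]
F tool 0 [0.27711694 0.79252085 4.23880147] sd 0.3372869548897005 amp 0.8395731627546402 +- 0.16864347744485025
F tool 1 [-0.09910917  0.76941433  0.77693337] sd 0.40837784954234513 amp 0.7757712573169858 +- 0.20418892477117256
Fz -6.608310131367409
var px bbox 3.986086914367134 0
t 20.917 tcp [0.5579 0.2142 0.2892] yang 92.95 z [ 0.001  0.001 -1.   ] F [-3.72 -0.34  6.16] M [-0.05  0.72  0.02] 0.022633578351857107 46.092748045921326 q [-0.76  0.31  0.36  1.7  -0.12  1.15  1.26]
```

Call:
{"api": "apply_moves", "payload": {"moves": [[0,0,0,0,0,-0.0005,-1],[0,0,0,0,0,-0.0005,-1],[0,0,0,0,0,0,-1],[0,0,0,0,0,0,-1],[0,0,0,0,0,0,-1],[0,0,0,0,0,0,-1],[0,0,0,0,0,0,-1],[0,0,0,0,0,0,-1]], "grip_force": 25}}

```text
clock: 21.58
tcp_pos: [0.5578, 0.2139, 0.2893]
orientation: [-0.081, 3.14, 0.0]
contact_force: [-0.4, -0.4, 2.4]
grip_width: 0.0224
gripper_force: 45.8
```

Call:
{"api": "apply_moves", "payload": {"moves": [[0,0,0,0,0,0,-0.4],[0,0,0,0,0,0,-0.3],[0,0,0,0,0,0,-0.2],[0,0,0,0,0,0,-0.1],[0,0,0,0,0,0,0.1],[0,0,0,0,0,0,0.3],[0,0,0,0,0,0,0.6],[0,0,0,0,0,0,1]]}}

```text
clock: 22.25
tcp_pos: [0.5576, 0.2139, 0.2892]
orientation: [-0.081, 3.14, 0.0]
contact_force: [0.2, -0.9, 0.6]
grip_width: 0.0775
gripper_force: 0.0
```

Call:
{"api": "apply_moves", "payload": {"moves": [[0,0,0,0,0,0,1],[0,0,0,0,0,0,1],[0,0,0,0,0,0,1],[0,0,0,0,0,0,1],[0,0,0,0,0,0,1],[0,0,0,0,0,0,1],[0,0,0,0,0,0,1],[0,0,0,0,0,0,1]]}}

```text
clock: 22.92
tcp_pos: [0.5576, 0.2139, 0.2892]
orientation: [-0.081, 3.141, 0.0]
contact_force: [-0.0, -0.5, -1.1]
grip_width: 0.0856
gripper_force: 0.0
```

```bash
python3 sw2.py 8 | tail -6; python3 st.py
```

```text
t 22.917 tcp [0.5576 0.2139 0.2892] yang 92.94 z [ 0.  0. -1.] F [-0.02 -0.48 -1.14] M [-0.    0.05 -0.01] 0.08558341152804114 0.0 q [-0.76  0.31  0.36  1.7  -0.12  1.16  1.26]
F tool 0 [-0.01704376 -0.31385967 -0.0390617 ] sd 0.33434869609968665 amp 0.31432209458819993 +- 0.16717434804984332
F tool 1 [ 0.38409281 -2.04500044 -1.32259769] sd 0.26749783677900424 amp 2.080758050448193 +- 0.13374891838950212
Fz -0.19975704642785064
var px bbox 3.9350190596743007 0
t 23.317 tcp [0.5576 0.2139 0.2892] yang 92.94 z [ 0.  0. -1.] F [-1.01  0.24  0.1 ] M [-0.03  0.05  0.02] 0.0860034620653436 0.0 q [-0.76  0.31  0.36  1.7  -0.12  1.16  1.26]
```

Released with no load on the tool. Next I raise straight up, slowly at first, then move clear and look.

Call:
{"api": "apply_moves", "payload": {"moves": [[0,0,0,0,0,-0.004,1],[0,0,0,0,0,-0.006,1],[0,0,0,0,0,-0.008,1],[0,0,0,0,0,-0.01,1],[0,0,0,0,0,-0.012,1],[0,0,0,0,0,-0.015,1],[0,0,0,0,0,-0.02,1],[0,0,0,0,0,-0.025,1]]}}

```text
clock: 23.98
tcp_pos: [0.5571, 0.2137, 0.3903]
orientation: [0.08, -3.139, 0.001]
contact_force: [0.1, 0.6, -0.2]
grip_width: 0.0854
gripper_force: 0.0
```

Call:
{"api": "apply_moves", "payload": {"moves": [[0,0,0,0,0,-0.025,1],[0,0,0,0,0,-0.025,1],[0,0,0,0,-0.02,-0.015,1],[0,0,0,0,-0.035,0,1],[0,0,0,0,-0.035,0,1],[0,0,0,0,-0.035,0,1],[0,0,0,0,-0.035,0,1],[0,0,0,0,-0.035,0,1]]}}

```text
clock: 24.65
tcp_pos: [0.5674, 0.0173, 0.4558]
orientation: [-0.081, 3.139, 0.001]
contact_force: [0.6, 0.5, -0.2]
grip_width: 0.0851
gripper_force: 0.0
```

Call:
{"api": "apply_moves", "payload": {"moves": [[0,0,0,0,-0.035,0,1],[0,0,0,0,-0.035,0,1],[0,0,0,0,-0.035,0,1],[0,0,0,0,-0.035,0,1],[0,0,0,0,-0.02,0,1],[0,0,0,0,-0.01,0,1],[0,0,0,0,0,0,1],[0,0,0,0,0,0,1]]}}

```text
clock: 25.32
tcp_pos: [0.5766, -0.1496, 0.4547]
orientation: [-0.081, 3.14, 0.001]
contact_force: [-0.0, 0.2, -0.0]
grip_width: 0.0853
gripper_force: 0.0
```

```bash
python3 -c "
from st import *
import ov
ov.G=np.array([.5575,.214,.305]);ov.gy=np.radians(2.95)
a,b=grab_frame('top'),grab_frame('side')
cv2.imwrite('pics/fin.png',np.hstack([cv2.resize(a[130:270,220:320],None,fx=4,fy=4),cv2.resize(b[120:260,240:340],None,fx=4,fy=4)]))"
```

```text
t 25.317 tcp [ 0.5766 -0.1496  0.4547] yang 92.97 z [ 0.001  0.001 -1.   ] F [-0.04  0.16 -0.03] M [-0.01  0.01 -0.03] 0.08528358340896713 0.0 q [-0.31  0.24  0.6   1.45 -0.14  1.49  1.9 ]
```

View pics/fin.png

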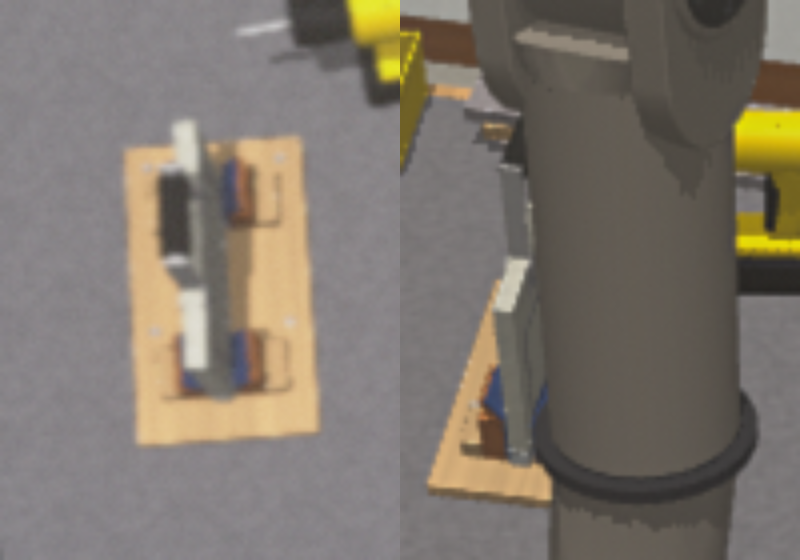

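The picture shows the door standing in the slot between both cheek pairs (leaf foot near crop (220,390)), released, with the arm clear.

```bash
python3 -c "
from h import *
print(order.hand_in())"
```

```text
the job is handed in; nothing more can be done
None
```

The white door stands released in the stand's slot with the arm clear at about 25 s of the 51 s allowed, and the job is handed in; the judge's result was not reported back.

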